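# Clear the scale and show its level to the camera with an inspection mirror

## Robot

A 6-joint arm with a two-finger parallel gripper is mounted at the origin on the work surface. World frame = base frame: x ahead of the robot, y to its left, z up, the work surface at z = 0. Lengths are in m, angles in rad, forces in N, time in s.
With the tool pointing down it reaches from about 0.375 to 0.9 m from the base axis. Payload 3.1 kg.
Tool frame: the origin (TCP) lies at the centre of the arm's flange, where the gripper is bolted on; the fingertips stand robot.tip_extent ahead of it and the grasp point (between the pads) lies 164 mm ahead of it (robot.tip_extent is the distance from the TCP to the fingertips, in m); z points along the fingers, y is the line along which they close (so a half turn about z gives the same grasp; the last joint's range is limited). The gripper opens to 87 mm and grips with 3 to 60 N. Pads are 19 mm wide; open, the fingers measure 117 mm over their backs; the gripper's body (75 mm by 190 mm) begins 51 mm behind the grasp point.
Start: joints at [1.052, 0.527, 1.433, -0, 1.181, -0.178], TCP at [0.208, 0.589, 0.405] pointing down, gripper open.
Joint ranges: [-3.08, 3.08], [-0.75, 2.2], [0.22, 2.44], [-1.43, 4.57], [0, 2.65], [-2.85, 2.85]. Speed limits (rad/s): [2.79, 2.79, 3.14, 3.14, 3.14, 3.14].

## Interface

Orientations are given as a unit quaternion [x, y, z, w].
In Python, from rig import get_obs, camera, hand_in, cut_out, robot gives the robot as it stands.
- The arm moves only by the tool step_arm, never from a script. Its argument "rows" is a list of rows, each a list of 6 numbers: the shift along the world's x, y, z in m, then the turn, a rotation vector about the world's x, y, z in degrees. A call has 1 to 12 rows; each row shifts and turns the commanded pose from where the row before left it; what a row does not reach is not made up. A row lasts 1/8 s, in which the tool goes at most 62.5 mm and 10.7 degrees, less where a joint would pass 70% of its speed; a pose out of reach is approached as far as the arm can. A call is refused whole if a number of a shift passes 0.0625 or a number of a turn 10.7, either way. A call with a gripper value outside its range is refused whole. "jaw" is the finger opening in m, from 0 to 0.087, set as the call begins (left out, the last holds). The fingers move at their own pace and stop on an object; "squeeze" is the grip in N (left out, the last holds). Time passes only in rows, so rows that do not move let the fingers close. It gives the time, the measured TCP pose, the force, the opening and the grip force at its end, in the units of the state.
- get_obs(): the state, without advancing time (a new reading comes with each control period).
- camera(name): name is "scene" or "top" or "wrist"; returns a dict with "pixels" (400x640x3 uint8, blue, green, red), "depth" (400x640 float32, m along the optical axis (not along the pixel's ray), 0 where there is no reading), "fov_y" (degrees; the focal length in pixels is half the picture's height over the tangent of half this angle, whatever the lens; pixels are square), "cx", "cy" (the principal point, pixels), "extrinsics" (4x4, takes a point from camera to world coordinates); the wrist camera has in their place "mount" (4x4, takes a point from camera to tool coordinates, whose origin is the TCP and whose axes are the flange's). Camera axes: x right, y up, looking along -z (the intrinsics and any distortion apply to the point x, -y, -z); pixel columns grow to the right and rows downward; lengths in m; the calibration is good to about 2 mm. A picture is of the moment at which its call begins: read the wrist's pose just before it.
- hand_in(): hands the job in; it is judged then, once.
Trained networks look in the newest picture that a camera, given by its name, has taken for a name from the list of things; names that differ only in an ending like _2 or _b are one class to them, and where a whole thing is asked for, a point or a joint stands for the part that bears it (a point fixed in the world has none). Each returns a list of dicts, best first, with "confidence" (0 to 1); they miss things now and then, are a little off and sometimes report something else, mostly with a low value. They report only what shows in the picture. A call takes as long as a camera call. They do not tell look-alikes from the thing itself.
- cut_out(label, camera): "region" (400x640 bool, what is visible of it) and "extent" ([centre column, centre row, width, height] in pixels, round what is visible of it).
The state is a dict: "time": time; "q": joint angles; "joint_velocities": joint speeds; "joint_torque": joint torques, N m; "position": TCP position; "tool_rot": TCP orientation; "ft_force": force on the tool from outside, world axes, zero at the start; "moment": the same for the moment, N m; "grip_width": finger opening in m; "grip_force": force on a finger pad.
Only numpy, scipy, OpenCV 4.12 (cv2) and the standard library are available. Lean on these libraries where they do the work, as an engineer would, in place of code of your own. Each camera call takes 0.05 s, during which the arm holds its last target. There are 200 camera calls.

## Task

The scale has to be checked for level with its pan empty: first put the rejected weight that stands on the pan into the reject crate and let go of it. Then take the inspection mirror from its rest by the grip, never by its head, and hold it straight above the scale's spirit level at the height of the reading camera, angled so that the camera sees the level in the middle of the mirror. Finish holding the mirror still in the gripper like that, without knocking the scale or its camera and leaving everything else on the bench where it is.

Things in the scene. Friction and masses are not known exactly. Their poses are not given: they have to be found in the camera images.
- scale: Bench scale, fixed; origin under its centre on the bench, x to its rear, z up. Base 270 (x) by 290 (y) mm; steel pan 215 by 300 mm centred at x -32, its rubber mat at z 95. Behind the pan a housing strip, top z 64, carries the level and, on a 14 mm post at (112, -125), the reading camera: a 38 mm square body, y -175 to -101, top z 245, at x 112.
- level (a point): Centre of the glass of the scale's round spirit level (26 mm across) in the rear housing, facing straight up. It is sunk 14 mm inside a black collar (37 mm outside, top at 80 mm above the bench), so it can be read only from nearly straight above. Axes as the scale.
- lens (a point): Centre of the front glass of the small reading camera on the post, 226 mm above the bench. It looks level along the scale's +y, straight towards the point that lies 160 mm in front of it and 160 mm straight above the level. Axes as the scale (y = viewing direction, z up).
- halfway (a point): Point in the air midway between the lens and the level's glass. A mirror held equally far from both shows the level to the camera when the middle of its glass faces this point squarely.
- weight: The rejected weight: the only one on the scale's pan, a polished steel 500 g knob weight standing upright: cylinder 38 mm across up to 42 mm, a neck, then a 31 mm knob up to 64 mm. Origin at the centre of its underside, z up.
- weight_mid (a point): Point on the axis of the rejected weight, 30 mm above its underside.
- crate: Reject crate, fixed: open grey plastic box, 180 (x) by 170 (y) mm, 80 mm high, with a small rim (188 by 178 mm); walls and floor 5 mm. Origin under its centre, z up. A small old 100 g weight (22 mm across, 38 mm high) already stands in it, 30 to 45 mm towards both +x and +y from the middle.
- rest: Wooden tool rest, fixed, carrying the inspection mirror: base 130 (x) by 70 (y) by 10 mm with two uprights 12 mm thick, 60 mm wide, at x -45 and +45 mm, each with an open-topped notch 23 mm wide, floor at z 50, top at z 62 mm. Between the uprights 78 mm are free. Origin under its centre, x along the mirror's handle.
- mirror: Hand-held inspection mirror (0.16 kg) lying loose in the rest. Origin on the axis of the grey grip, about midway between the uprights, 58 mm above the bench: the place to hold it. x along the handle to the head, z up as it lies. Grip: square bar 16 by 16 mm, x -85 to +55 mm; then a 6 mm shaft; middle of the round head at x 160 mm.
- glass: Mirror head: disc 64 mm across, 5 mm thick, 60 mm of bright mirror glass on one face, dark steel behind. Origin: centre of the glass, on the handle's axis; z outward normal of the reflecting face; x along the handle, away from the grip. At the start the face looks half way between down and the mirror's -y, give or take 15 degrees; the head's stiff joint (0.3 N m) about the handle keeps its angle.
- weight_large: Bystander, to be left where it is: a 1 kg weight (48 mm across, 83 mm high).
- weight_small: Bystander, to be left where it is: a 200 g weight (28 mm across, 48 mm high).
- blower: Bystander, to be left where it is: a rubber dust blower (a bulb 56 mm across with a nozzle up to 100 mm).
- brush: Bystander, to be left where it is: a dusting brush lying flat (170 mm long).
- screwdriver: Bystander, to be left where it is: a screwdriver lying flat (150 mm long).
- tweezers: Bystander, to be left where it is: steel tweezers lying flat (130 mm long, 5 mm thick).
Not all that is in view belongs to the job. What is shaped like the weight but brown is not meant. Of the things that look like the rest, take the one that is farthest to the robot's right at the start.

How it is judged:
On the way, in this order (a step that is already met when the one before it is completed fails the run):
1. the rejected weight lies released in the reject crate, while the mirror is still in its rest (x of weight_mid in the frame of crate between -0.09 and 0.09 m and y of weight_mid in the frame of crate between -0.085 and 0.085 m and z of weight_mid in the frame of crate below 0.075 m and linear speed of weight below 0.05 m/s and contact force between the fingers and weight below 0.1 N and distance of mirror from where it was at the start of the episode below 0.02 m), for 0.2 s.
2. the mirror is lifted out of its rest by the gripper (height (world z) of mirror above 0.1 m and contact force between the fingers and mirror above 1 N and contact force between mirror and rest below 0.1 N), for 0.2 s.
At the end, for the whole second after the job is handed in: Weight at rest in the crate, let go; mirror held still, touching nothing else; glass centre within 25 mm of the camera axis (sideways, height), 130 to 190 mm from the lens; face turned so that the halfway point lies in front of the glass, within 18 mm (9 degrees) of its centre both ways (x of weight_mid in the frame of crate between -0.09 and 0.09 m and y of weight_mid in the frame of crate between -0.085 and 0.085 m and z of weight_mid in the frame of crate below 0.075 m and linear speed of weight below 0.05 m/s and contact force between each of the fingers, mirror and weight below 0.1 N and x of glass in the frame of lens between -0.025 and 0.025 m and z of glass in the frame of lens between -0.025 and 0.025 m and y of glass in the frame of lens between 0.13 and 0.19 m and x of halfway in the frame of glass between -0.018 and 0.018 m and y of halfway in the frame of glass between -0.018 and 0.018 m and z of halfway in the frame of glass above 0.07 m and contact force between the fingers and mirror above 1 N and contact force between mirror and scale below 0.1 N and linear speed of mirror below 0.03 m/s and angular speed of mirror below 0.15 rad/s); the arm keeps its last pose, push and grip.
It fails at once if a bystander is shifted by more than 30 mm (distance of any of weight_large, weight_small, blower, brush, screwdriver, tweezers from where it was at the start of the episode above 0.03 m).
It fails at once if the mirror knocks against the scale (over 3 N) (contact force between mirror and scale above 3 N).
It fails at once if the gripper knocks against the scale (over 20 N) (contact force between any of the fingers, the arm and scale above 20 N).
It fails at once if the mirror head is taken with the fingers (contact force between the fingers and glass above 1 N).
It also fails if it takes over 64 s, if anything falls off the work surface, if the arm or the gripper's body presses on something with over 40 N, if the wrist force passes 120 N, or if a joint passes its speed limit or range.

## Working session

There is one attempt and no reset: what is moved stays moved. The work goes in short steps, Python scripts to look and compute and a tool call to move; the robot and the scene stay as the last step left them, time stands still between calls to the robot, and variables do not carry over. Pictures are saved under pics/ and viewed, at most 10 in all, crops included, and the job is handed in when it is done.

Besides the shell and the picture viewer there is one more tool, called by a JSON object that holds its "method" and its "body", one argument or row to a line. step_arm: Moves the arm, as the interface text tells. Its arguments: {"type":"object","properties":{"rows":{"type":"array"},"jaw":{"type":"number"},"squeeze":{"type":"number"}},"required":["rows"]}

```bash
ls; mkdir -p pics; cat > h.py <<'E'
import numpy as np, cv2, json
from rig import get_obs, camera, hand_in, cut_out, robot
from scipy.spatial.transform import Rotation as R
def snap(n, save=None):
    o=get_obs(); c=camera(n)
    if n=="wrist":
        T=np.eye(4);T[:3,:3]=R.from_quat(o["tool_rot"]).as_matrix();T[:3,3]=o["position"]
        c["E"]=T@c["mount"]
    else: c["E"]=c["extrinsics"]
    if save: cv2.imwrite("pics/"+save,c["pixels"])
    return c
def cloud(c):
    h,w=c["depth"].shape; f=h/2/np.tan(np.radians(c["fov_y"])/2)
    u,v=np.meshgrid(np.arange(w),np.arange(h)); d=c["depth"]
    p=np.stack([(u-c["cx"])/f*d,-(v-c["cy"])/f*d,-d],-1)
    P=p@c["E"][:3,:3].T+c["E"][:3,3]; P[d<=0]=np.nan
    return P
E
python3 - <<'E'
from h import *
for n in ["top","scene"]:
    c=snap(n,n+"0.png"); P=cloud(c); np.savez(n+"0.npz",P=P,px=c["pixels"])
    print(n,{k:v for k,v in c.items() if k not in("pixels","depth","E")}, P.shape)
    for l in ["scale","weight","crate","rest","mirror","glass","weight_large","weight_small","blower","brush","screwdriver","tweezers","level","lens"]:
        for r in cut_out(l,n)[:4]:
            q=P[r["region"]]; q=q[~np.isnan(q[:,0])]
            print(l,round(r["confidence"],2),np.round(r["extent"]),np.round(np.median(q,0),3) if len(q) else None, np.round(q[:,2].max(),3) if len(q) else None)
o=get_obs();print(o); print(robot.tip_extent)
E
```

```text
pics
top {'fov_y': 44.2482770084376, 'cx': 330.5684634631482, 'cy': 195.7152564840061, 'extrinsics': array([[ 0.01932717,  0.99497543, -0.09823618,  0.390281  ],
       [-0.99974457,  0.02038365,  0.00976211,  0.05466164],
       [ 0.01171547,  0.09802241,  0.99511525,  1.49696589],
       [ 0.        ,  0.        ,  0.        ,  1.        ]])} (400, 640, 3)
scale 0.96 [336. 161. 116. 129.] [0.61  0.033 0.094] 0.253
weight 0.72 [409. 168.  16.  13.] [ 0.613 -0.189  0.058] 0.073
weight 0.7 [359. 177.  12.  14.] [ 0.578 -0.036  0.157] 0.167
weight 0.66 [214. 204.  27.  43.] [0.514 0.378 0.011] 0.073
weight 0.45 [212. 186.  13.  93.] [0.529 0.391 0.066] 0.09
crate 0.94 [474. 216.  73.  69.] [ 0.488 -0.392  0.008] 0.09
crate 0.71 [335. 162. 117. 125.] [0.61  0.033 0.094] 0.253
crate 0.28 [216. 205.  32.  43.] [0.511 0.381 0.011] 0.073
rest 0.76 [214. 205.  30.  37.] [0.508 0.379 0.011] 0.073
rest 0.6 [160. 236.  34.  52.] [0.404 0.535 0.011] 0.072
mirror 0.64 [212. 186.  11.  95.] [0.538 0.392 0.065] 0.09
glass 0.58 [213. 150.  12.  24.] [0.66  0.398 0.065] 0.09
weight_large 0.57 [254. 1
[... 2449 characters left out ...]
1.5, 'q': array([ 1.05253044e+00,  5.27500921e-01,  1.43270279e+00,  1.13565939e-05,
        1.18140370e+00, -1.78510635e-01]), 'joint_velocities': array([ 0.00021851, -0.00111653,  0.00017458,  0.00119639,  0.00094661,
        0.00068501]), 'joint_torque': array([ 1.88914019e-04, -4.40009987e+01, -1.76977623e+01,  6.33960497e-02,
        5.05875342e-02, -2.05240514e-05]), 'position': array([0.20825113, 0.58926083, 0.40474694]), 'tool_rot': array([ 1.69063860e-01,  9.85605099e-01, -5.14642855e-06, -7.45816303e-06]), 'ft_force': array([ 0.00095255, -0.8045725 , -0.08189905]), 'moment': array([-0.01466799, -0.01660456,  0.01092253]), 'grip_force': 0.0, 'grip_width': 0.08724746080231696}
0.1822
```

```bash
python3 - <<'E'
from h import *
c=cv2.imread("pics/top0.png"); cv2.imwrite("pics/t1.png",cv2.resize(c[90:310,120:530],None,fx=1.95,fy=1.95,interpolation=3))
s=cv2.imread("pics/scene0.png"); cv2.imwrite("pics/s1.png",cv2.resize(s[140:400,130:480],None,fx=2.25,fy=2.25,interpolation=3))
for n in("top","scene"):
    P=np.load(n+"0.npz")["P"];z=P[...,2]; m=abs(z)<.02
    A=np.c_[P[m][:,:2],np.ones(m.sum())]
    print(n,np.nanmedian(z[m]), [ (round(a,2),round(float(np.nanmedian(z[m&(abs(P[...,1]-a)<.05)])),4)) for a in(-.5,-.3,0,.3,.5)])
E
```

```text
top 0.0008550791185470974 [(-0.5, 0.0011), (-0.3, 0.0008), (0, 0.0007), (0.3, 0.0006), (0.5, 0.0009)]
scene -2.3168933317885276e-05 [(-0.5, -0.0), (-0.3, 0.0), (0, -0.0), (0.3, -0.0002), (0.5, -0.0001)]
```

View pics/t1.png

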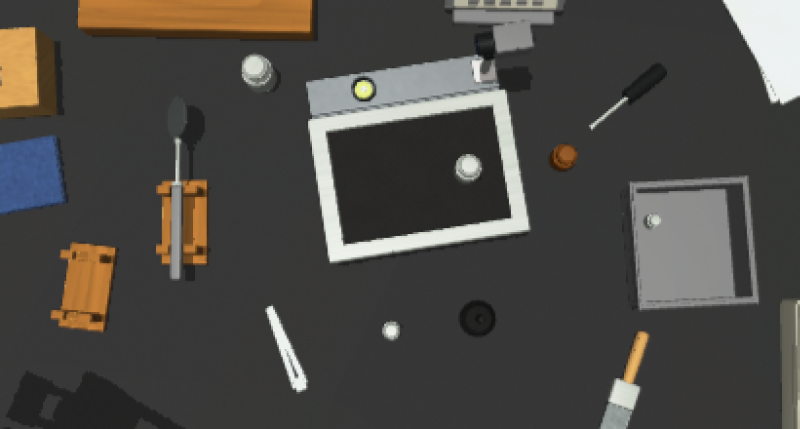

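View pics/s1.png

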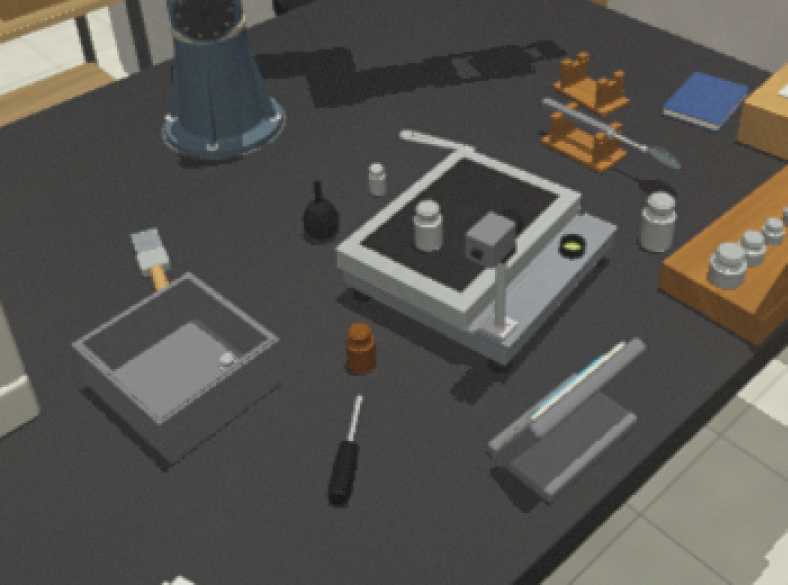

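The things that could be mistaken for the weight, by pixel in t1.png:
- Steel weight on the pan: (468,167). This is the one I'll take.
- Brown look-alike: (564,157).
- 200 g weight: (391,330).
- 1 kg weight: (257,70).

For the rest, the one farthest to the robot's right is at (183,222) and carries the mirror. The other, at (88,287), is empty. The spirit level shows at (364,90) and the reading camera at (510,38).

```bash
python3 - <<'E'
from h import *
for n in("top","scene"):
    d=np.load(n+"0.npz");P=d["P"];px=d["px"].astype(int);z=P[...,2]
    def box(x0,x1,y0,y1,z0,z1): return (P[...,0]>x0)&(P[...,0]<x1)&(P[...,1]>y0)&(P[...,1]<y1)&(z>z0)&(z<z1)
    m=box(.5,.68,-.12,.05,.148,.18); print(n,"knob",m.sum(),np.round(P[m].mean(0),4),np.round((P[m].min(0)+P[m].max(0))/2,4))
    yel=(px[...,1]>120)&(px[...,2]>120)&(px[...,0]<110)&box(.55,.85,-.1,.2,.03,.12)
    print("level",yel.sum(),np.round(np.nanmean(P[yel],0),4))
    m=box(.6,.85,-.2,.1,.2,.27); print("cam",m.sum(),np.round(P[m].min(0),3),np.round(P[m].max(0),3))
    # pan: top surface rect
    m=box(.4,.85,-.2,.25,.08,.11); r=cv2.minAreaRect(P[m][:,:2].astype(np.float32)); print("pan",r)
    m=box(.3,.6,-.52,-.25,.07,.1); r=cv2.minAreaRect(P[m][:,:2].astype(np.float32)); print("crate rim",r)
    m=box(.3,.6,-.52,-.25,.02,.055)&box(.42,.58,-.44,-.33,0,1); print("old w",np.round(np.median(P[m],0),3))
    m=box(.38,.8,.3,.46,.056,.1); Q=P[m]
    c=np.median(Q[:,:2],0);u,s,vt=np.linalg.svd(Q[:,:2]-c,full_matrices=False);dd=vt[0]*np.sign(vt[0,0]);t=(Q[:,:2]-c)@dd
    print("mirror",c,np.degrees(np.arctan2(dd[1],dd[0])),t.min(),t.max(),c+dd*t.min(),c+dd*t.max())
    for a in np.arange(t.min(),t.max(),.03):
        k=(t>=a)&(t<a+.03); print(np.round(np.mean(Q[k],0),3),np.round(np.ptp(Q[k],axis=0),3),k.sum())
E
```

```text
top knob 97 [ 0.5833 -0.0387  0.1583] [ 0.5842 -0.0384  0.1588]
level 4 [0.7037 0.1163 0.0729]
cam 470 [ 0.723 -0.121  0.202] [ 0.769 -0.039  0.253]
pan ((0.6033884286880493, 0.036116644740104675), (0.26787063479423523, 0.30049678683280945), 10.232994079589844)
crate rim ((0.4871404767036438, -0.3794078826904297), (0.18903550505638123, 0.1810806691646576), 4.406428337097168)
old w [ 0.57  -0.355  0.04 ]
mirror [0.52974807 0.39142562] 0.44823256472078044 -0.11107641536241582 0.20083580907573426 [0.41867506 0.39055666] [0.73057774 0.39299677]
[0.433 0.389 0.065] [0.029 0.017 0.014] 66
[0.463 0.389 0.064] [0.027 0.06  0.02 ] 128
[0.493 0.39  0.066] [0.029 0.015 0.016] 58
[0.524 0.391 0.065] [0.029 0.015 0.017] 61
[0.552 0.392 0.064] [0.029 0.057 0.017] 102
[0.584 0.394 0.062] [0.027 0.004 0.01 ] 20
[0.617 0.395 0.062] [0.027 0.008 0.009] 24
[0.646 0.392 0.072] [0.029 0.028 0.033] 59
[0.672 0.392 0.073] [0.029 0.027 0.034] 65
[0.691 0.398 0.066] [0.003 0.01  0.006] 5
[0.73  0.301 0.063] [0.003 0.    0.001] 2
scene knob 69 [ 0.5904 -0.0435  0.1558] [ 0.5896 -0.0415  0.156 ]
level 9 [0.707
[... 193 characters left out ...]
.4887538552284241, -0.38021665811538696), (0.1953245997428894, 0.18173518776893616), 4.7089009284973145)
old w [ 0.577 -0.354  0.038]
mirror [0.53808954 0.38645786] 0.719440475097065 -0.11680827460555859 0.15766970155690824 [0.42129047 0.38499118] [0.69574681 0.3884376 ]
[0.437 0.385 0.064] [0.03  0.02  0.015] 26
[0.466 0.386 0.062] [0.028 0.065 0.013] 56
[0.497 0.387 0.063] [0.028 0.027 0.013] 33
[0.527 0.387 0.064] [0.028 0.019 0.014] 30
[0.557 0.389 0.061] [0.027 0.062 0.012] 58
[0.586 0.391 0.06 ] [0.025 0.013 0.008] 12
[0.619 0.392 0.061] [0.027 0.01  0.008] 13
[0.65  0.386 0.072] [0.029 0.018 0.026] 18
[0.676 0.386 0.073] [0.028 0.021 0.029] 30
[0.694 0.393 0.067] [0.004 0.017 0.019] 7
```

{"method": "step_arm", "body": {
  "rows": [
    [0.03,-0.06,0.03,0,0,2.5],
    [0.03,-0.06,0.03,0,0,2.5],
    [0.03,-0.06,0,0,0,2.5],
    [0.03,-0.06,0,0,0,2.5],
    [0.03,-0.06,0,0,0,2.5],
    [0.03,-0.06,0,0,0,2.5],
    [0.03,-0.06,0,0,0,0],
    [0.03,-0.06,0,0,0,0],
    [0.03,-0.06,0,0,0,0]
  ]
}}

```text
time: 2.62
position: [0.4556, 0.0939, 0.4562]
tool_rot: [0.039, 0.999, 0.0, 0.001]
ft_force: [-0.2, 1.3, 0.5]
grip_width: 0.087
grip_force: 0.0
```

{"method": "step_arm", "body": {
  "rows": [
    [0.04,-0.045,-0.02,0,0,4],
    [0.04,-0.045,-0.02,0,0,4],
    [0.05,-0.045,-0.016,0,0,4],
    [0,0,0,0,0,0],
    [0,0,0,0,0,0]
  ]
}}

```text
time: 3.25
position: [0.5786, -0.0334, 0.4015]
tool_rot: [-0.065, 0.998, 0.0, -0.001]
ft_force: [-0.2, -0.4, 0.0]
grip_width: 0.0869
grip_force: 0.0
```

```bash
python3 - <<'E'
from h import *
c=snap("wrist","w1.png");P=cloud(c);np.savez("w1.npz",P=P,px=c["pixels"])
print(c["mount"].round(3),c["fov_y"],get_obs()["position"])
px=c["pixels"].astype(int);z=P[...,2]
def box(x0,x1,y0,y1,z0,z1): return (P[...,0]>x0)&(P[...,0]<x1)&(P[...,1]>y0)&(P[...,1]<y1)&(z>z0)&(z<z1)
m=box(.5,.68,-.12,.05,.148,.18); print("knob",m.sum(),np.round(P[m].mean(0),4),np.round((P[m].min(0)+P[m].max(0))/2,4) if m.any() else 0)
yel=(px[...,1]>120)&(px[...,2]>120)&(px[...,0]<110)&box(.55,.85,-.1,.2,.03,.12)
print("level",yel.sum(),np.round(np.nanmean(P[yel],0),4))
for r in cut_out("weight","wrist")[:3]:
  print(r["confidence"],np.round(r["extent"]),np.nanmedian(P[r["region"]],0))
cv2.imwrite("pics/w1b.png",c["pixels"])
E
```

```text
[[-0.001  0.968  0.249  0.068]
 [ 1.     0.001 -0.001  0.   ]
 [-0.001  0.249 -0.968  0.021]
 [ 0.     0.     0.     1.   ]] 62.058401000796174 [ 0.57819317 -0.0328021   0.40192163]
knob 1410 [ 0.581  -0.0393  0.1567] [ 0.5825 -0.039   0.1541]
level 0 [nan nan nan]
0.77 [171. 189.  55.  42.] [ 0.61132179 -0.18536486  0.04381901]
0.6 [314. 202.  46.  57.] [ 0.57556868 -0.03940337  0.15517974]
0.18 [ 50.  72. 100. 144.] [ 0.51044236 -0.29435464  0.0370751 ]<stdin>:8: RuntimeWarning: Mean of empty slice
```

View pics/w1.png

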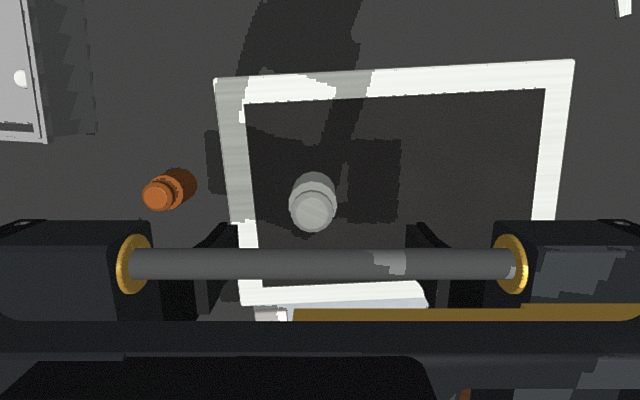

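The wrist picture shows the steel weight standing alone on the pan at (312,205) and the brown look-alike off the pan at (165,192). The steel one is the right choice, so I'm going down to it.

{"method": "step_arm", "body": {
  "rows": [
    [0.007,-0.0065,-0.03,0,0,0],
    [0,0,-0.03,0,0,0],
    [0,0,-0.03,0,0,0],
    [0,0,-0.02,0,0,0],
    [0,0,0,0,0,0]
  ],
  "jaw": 0.087,
  "squeeze": 35
}}

```text
time: 3.98
position: [0.5848, -0.0386, 0.2913]
tool_rot: [-0.066, 0.998, 0.001, -0.002]
ft_force: [-0.0, 0.1, -0.3]
grip_width: 0.0871
grip_force: 0.0
```

{"method": "step_arm", "body": {
  "rows": [
    [0,0,0,0,0,0],
    [0,0,0,0,0,0],
    [0,0,0,0,0,0],
    [0,0,0,0,0,0]
  ],
  "jaw": 0.0
}}

```text
time: 4.47
position: [0.586, -0.04, 0.2924]
tool_rot: [-0.066, 0.998, -0.0, 0.0]
ft_force: [-0.1, -0.4, 0.0]
grip_width: 0.055
grip_force: 0.0
```

{"method": "step_arm", "body": {
  "rows": [
    [0,0,0,0,0,0],
    [0,0,0,0,0,0],
    [0,0,0,0,0,0],
    [0,0,0,0,0,0],
    [0,0,0,0,0,0]
  ],
  "jaw": 0.0
}}

```text
time: 5.1
position: [0.5859, -0.0398, 0.2919]
tool_rot: [-0.066, 0.998, 0.0, -0.0]
ft_force: [-0.0, 0.4, 1.3]
grip_width: 0.037
grip_force: 35.0
```

{"method": "step_arm", "body": {
  "rows": [
    [0,0,0.025,0,0,0],
    [0,0,0.035,0,0,0],
    [0,-0.02,0.03,0,0,0],
    [-0.014,-0.04,0,0,0,0],
    [-0.014,-0.04,0,0,0,0],
    [-0.014,-0.04,0,0,0,0],
    [-0.014,-0.04,0,0,0,0],
    [-0.014,-0.04,0,0,0,0],
    [-0.014,-0.04,0,0,0,0],
    [-0.014,-0.04,0,0,0,0],
    [-0.014,-0.04,0,0,0,0],
    [-0.012,-0.03,0,0,0,0]
  ]
}}

```text
time: 6.6
position: [0.4608, -0.4115, 0.3803]
tool_rot: [-0.065, 0.998, 0.001, -0.001]
ft_force: [0.3, -1.0, -5.2]
grip_width: 0.0372
grip_force: 35.0
```

```bash
python3 - <<'E'
from h import *
c=snap("wrist","w2.png");P=cloud(c);o=get_obs();print(o["position"],o["grip_width"],o["grip_force"])
z=P[...,2]
def box(x0,x1,y0,y1,z0,z1): return (P[...,0]>x0)&(P[...,0]<x1)&(P[...,1]>y0)&(P[...,1]<y1)&(z>z0)&(z<z1)
m=box(.35,.62,-.52,-.25,.074,.088);print(m.sum(),P[m].min(0),P[m].max(0),cv2.minAreaRect(P[m][:,:2].astype(np.float32)))
E
```

```text
[ 0.45946883 -0.41533286  0.38039324] 0.036941502574258996 34.999642454786226
5055 [ 0.38489311 -0.47537207  0.07401753] [ 0.58304221 -0.29179018  0.08092148] ((0.4848063886165619, -0.3798536956310272), (0.18776512145996094, 0.1786847859621048), 4.076984882354736)
```

View pics/w2.png

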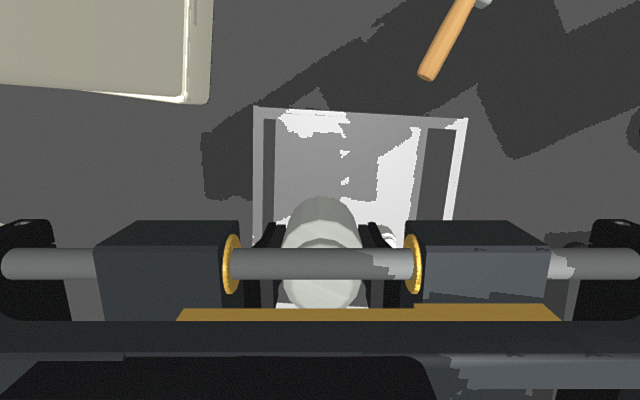

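The weight is in the gripper above the crate at (320,260), with the old weight to the right at (385,235), clear of the fingers. Lowering it now.

{"method": "step_arm", "body": {
  "rows": [
    [0,0.004,-0.03,0,0,0],
    [0,0,-0.035,0,0,0],
    [0,0,-0.035,0,0,0],
    [0,0,-0.035,0,0,0],
    [0,0,-0.02,0,0,0],
    [0,0,-0.014,0,0,0],
    [0,0,0,0,0,0],
    [0,0,0,0,0,0]
  ]
}}

```text
time: 7.65
position: [0.4622, -0.4063, 0.2135]
tool_rot: [-0.066, 0.998, -0.001, 0.0]
ft_force: [0.7, -0.5, -5.2]
grip_width: 0.0369
grip_force: 35.0
```

{"method": "step_arm", "body": {
  "rows": [
    [0,0,0,0,0,0],
    [0,0,0,0,0,0],
    [0,0,0,0,0,0],
    [0,0,0,0,0,0],
    [0,0,0,0,0,0],
    [0,0,0,0,0,0]
  ],
  "jaw": 0.06
}}

```text
time: 8.4
position: [0.4619, -0.406, 0.2129]
tool_rot: [-0.066, 0.998, 0.0, -0.0]
ft_force: [0.6, 0.3, -0.8]
grip_width: 0.06
grip_force: 0.0
```

{"method": "step_arm", "body": {
  "rows": [
    [0,0,0.03,0,0,0],
    [0,0,0.04,0,0,0],
    [0,0,0.05,0,0,0],
    [0,0,0.05,0,0,0],
    [0,0,0,0,0,0]
  ]
}}

```text
time: 9.02
position: [0.4628, -0.4069, 0.3878]
tool_rot: [-0.066, 0.998, -0.004, 0.003]
ft_force: [-0.2, -0.3, -0.2]
grip_width: 0.0599
grip_force: 0.0
```

```bash
python3 - <<'E'
from h import *
for n in("scene","wrist"):
    c=snap(n,n+"3.png");P=cloud(c)
    for r in cut_out("weight",n)[:6]: print(n,round(r["confidence"],2),np.round(r["extent"]),np.nanmedian(P[r["region"]],0).round(3))
    z=P[...,2];m=(z>.03)&(z<.12)&(abs(P[...,0]-.47)<.06)&(abs(P[...,1]+.39)<.06);print(m.sum(),np.nanmean(P[m],0).round(3),np.nanmax(z[m]) if m.any() else 0)
E
```

```text
scene 0.68 [283. 342.  13.  44.] [ 0.75  -0.329  0.022]
scene 0.62 [198. 303.  20.  24.] [ 0.475 -0.411  0.043]
scene 0.5 [290. 295.  13.  21.] [ 0.63  -0.201  0.036]
241 [ 0.471 -0.406  0.053] 0.08104343778969403
wrist 0.68 [320. 176.  37.  41.] [ 0.454 -0.407  0.066]
1305 [ 0.459 -0.403  0.059] 0.0700299263415245
```

{"method": "step_arm", "body": {
  "rows": [
    [0.005,0.05,0.014,0,0,0],
    [0.005,0.055,0.014,0,0,-1],
    [0.005,0.055,0.014,0,0,-1],
    [0.005,0.055,0.014,0,0,-1],
    [0.005,0.055,0.014,0,0,-1],
    [0.005,0.055,0.014,0,0,-1],
    [0.005,0.055,0.014,0,0,-0.6],
    [0.005,0.055,0.014,0,0,0],
    [0,0.03,0,0,0,0],
    [0,0,0,0,0,0],
    [0,0,0,0,0,0]
  ]
}}

```text
time: 10.6
position: [0.502, 0.0586, 0.4936]
tool_rot: [-0.017, 1.0, -0.0, -0.001]
ft_force: [-0.5, -0.3, -0.9]
grip_width: 0.0601
grip_force: 0.0
```

```bash
python3 - <<'E'
from h import *
c=snap("wrist","w4.png");P=cloud(c);np.savez("w4.npz",P=P,px=c["pixels"]);print(get_obs()["position"])
t=snap("top");np.savez("top4.npz",P=cloud(t),px=t["pixels"])
px=c["pixels"].astype(int);z=P[...,2]
yel=(px[...,1]>120)&(px[...,2]>120)&(px[...,0]<110)
print("level",yel.sum(),np.argwhere(yel).mean(0) if yel.any() else 0,np.nanmean(P[yel],0))
E
```

```text
[0.5020381  0.0581894  0.49385326]
level 5681 [262.4701637  451.92712551] [0.48015641 0.15845032 0.28963882]
```

View pics/w4.png

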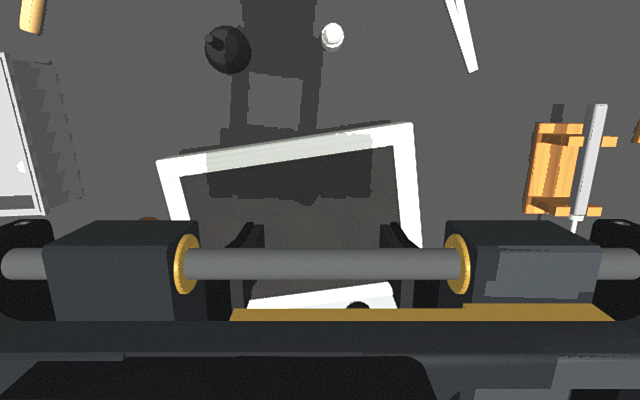

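The gripper hides the housing here. The pan shows from (160,160) to (412,125) and the mirror grip at (590,150). I'll move over the level to see it straight down.

{"method": "step_arm", "body": {
  "rows": [
    [0.04,0.003,0,0,0,0],
    [0.045,0.003,0,0,0,0],
    [0.045,0.003,0,0,0,0],
    [0.045,0.003,0,0,0,0],
    [0.03,0.003,0,0,0,0],
    [0,0,0,0,0,0],
    [0,0,0,0,0,0]
  ]
}}

```text
time: 11.58
position: [0.7064, 0.073, 0.4942]
tool_rot: [-0.016, 1.0, -0.0, -0.001]
ft_force: [0.1, -0.6, -0.2]
grip_width: 0.0601
grip_force: 0.0
```

```bash
python3 - <<'E'
from h import *
c=snap("wrist","w5.png");P=cloud(c);np.savez("w5.npz",P=P,px=c["pixels"]);print(get_obs()["position"])
px=c["pixels"].astype(int);z=P[...,2]
def box(x0,x1,y0,y1,z0,z1): return (P[...,0]>x0)&(P[...,0]<x1)&(P[...,1]>y0)&(P[...,1]<y1)&(z>z0)&(z<z1)
yel=(px[...,1]>90)&(px[...,2]>90)&(px[...,0]<.75*px[...,1])&box(.65,.78,.05,.18,.03,.12)
print("level",yel.sum(),np.argwhere(yel).mean(0),np.nanmean(P[yel],0))
m=box(.65,.77,.05,.18,.074,.086); print("collar",m.sum(),(P[m].min(0)+P[m].max(0))/2,np.ptp(P[m],axis=0))
m=box(.68,.82,-.16,0,.235,.26); print("camtop",m.sum(),cv2.minAreaRect(P[m][:,:2].astype(np.float32)) if m.sum()>5 else 0, z[m].mean())
# pan rim edges: front line (wrist w4) white pts z~.09
for f in("w4","w5","top4","top0"):
    d=np.load(f+".npz");Q=d["P"];p=d["px"].min(-1)
    m=(Q[...,2]>.083)&(Q[...,2]<.105)&(p>130)&(Q[...,0]>.42)&(Q[...,0]<.75)&(Q[...,1]>-.2)&(Q[...,1]<.25)
    q=Q[m]; 
    if m.sum()<30: continue
    # min-x edge as function of y
    e=[];
    for y in np.arange(-.08,.15,.01):
        k=abs(q[:,1]-y)<.005
        if k.sum()>2: e.append((y,np.percentile(q[k,0],2)))
    e=np.array(e);s=np.polyfit(e[:,0],e[:,1],1) if len(e)>4 else 0
    print(f,m.sum(),"front edge slope deg",np.degrees(np.arctan(-s[0])) if len(e)>4 else 0,s,cv2.minAreaRect(q[:,:2].astype(np.float32)))
E
```

```text
[0.70607873 0.073254   0.49467684]
level 293 [167.4334471  355.58703072] [0.7072989  0.11605913 0.06527202]
collar 253 [0.70780107 0.11650641 0.07777995] [0.03577476 0.03638767 0.00751774]
camtop 81 ((0.7269734144210815, -0.09232374280691147), (0.003284771926701069, 0.04990057647228241), 13.20944881439209) 0.2404080699972876
w4 9940 front edge slope deg 10.235632940754614 [-0.18057052  0.47333559] ((0.5764312744140625, 0.031950175762176514), (0.21517665684223175, 0.30000022053718567), 10.331310272216797)
w5 10738 front edge slope deg 8.300162069536125 [-0.14588711  0.66605306] ((0.6157258749008179, 0.03909526765346527), (0.2192854881286621, 0.2997761070728302), 10.632247924804688)
top4 1870 front edge slope deg 32.08555470033182 [-0.62694755  0.52532196] ((0.5779365301132202, 0.03180783987045288), (0.2156805694103241, 0.2983650267124176), 10.437899589538574)
top0 2530 front edge slope deg 10.445404493642188 [-0.18435362  0.4753913 ] ((0.578098475933075, 0.03203624486923218), (0.21606028079986572, 0.29842883348464966), 10.398782730102539)
```

View pics/w5.png

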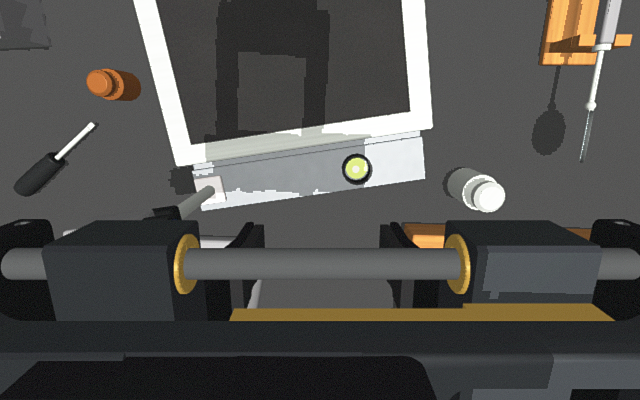

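The level shows at (356,168), the post's foot at (208,187) and the mirror head, almost edge-on, at (587,135). The level's offset from the pan matches the scale drawing, with a yaw of 10.35°. Next I'll get the mirror's pose and head angle.

```bash
cat > head.py <<'E'
from h import *
def headfit(P,c0,r=.036):
    # points near head centre guess; fit plane robustly
    d=np.linalg.norm(P-c0,axis=-1); Q=P[d<r]; Q=Q[~np.isnan(Q[:,0])]
    if len(Q)<8: return None
    c=Q.mean(0)
    for i in range(4):
        u,s,vt=np.linalg.svd(Q-c,full_matrices=False);n=vt[2];k=abs((Q-c)@n)<.004+.004*(3-i);Q=Q[k];c=Q.mean(0)
    return n*np.sign(n[2]),c,np.ptp(Q,axis=0),len(Q),s[2]/np.sqrt(len(Q))
E
python3 - <<'E'
from head import *
np.set_printoptions(precision=4,suppress=True)
print(get_obs()["q"])
for f in("top0","top4","scene0","w5"):
    P=np.load(f+".npz")["P"];h=headfit(P,np.array([.665,.394,.062]));
    if h: print(f,*h,"ang from z toward y",np.degrees(np.arctan2(h[0][1],h[0][2])))
    z=P[...,2];pts=[]
    for a,b in((.425,.445),(.485,.535)):
        m=(P[...,0]>a)&(P[...,0]<b)&(abs(P[...,1]-.39)<.015)&(z>.061)&(z<.075)
        if m.sum()>3:print(f,"grip",P[m].mean(0),m.sum(),P[m].min(0),P[m].max(0))
E
```

```text
[-0.0536  0.5783  1.0819 -0.0001  1.4831 -1.6571]
top0 [-0.0285  0.7909  0.6113] [0.661  0.3974 0.0657] [0.0629 0.039  0.0517] 174 0.0015530207435185037 ang from z toward y 52.298497323648284
top0 grip [0.4353 0.3898 0.0656] 35 [0.4274 0.3819 0.0612] [0.4449 0.398  0.0696]
top0 grip [0.509  0.3908 0.0665] 85 [0.4851 0.3832 0.0612] [0.5322 0.3985 0.0733]
top4 [-0.0275  0.795   0.606 ] [0.6612 0.3973 0.0655] [0.0632 0.0387 0.0529] 172 0.0015200887259050858 ang from z toward y 52.683581424239414
top4 grip [0.4356 0.39   0.0663] 38 [0.4274 0.3802 0.0611] [0.445  0.3978 0.0715]
top4 grip [0.5094 0.3906 0.067 ] 87 [0.4852 0.3824 0.0615] [0.5348 0.3984 0.0724]
scene0 [-0.0367  0.8125  0.5819] [0.6665 0.3922 0.0643] [0.0647 0.0359 0.0496] 81 0.0014459487572955419 ang from z toward y 54.390121473521376
scene0 grip [0.434  0.3863 0.0647] 15 [0.426  0.3771 0.0619] [0.4433 0.3973 0.0691]
scene0 grip [0.51   0.388  0.0649] 35 [0.488  0.3785 0.0611] [0.5333 0.3995 0.07  ]
w5 [-0.0236  0.8208  0.5707] [0.6589 0.3843 0.0769] [0.0631 0.0353 0.0498] 288 0.0013444411186192653 ang from z toward y 55.188446134335955
w5 grip [0.5227 0.3904 0.0648] 374 [0.5107 0.3829 0.061 ] [0.5349 0.4002 0.068 ]
```

{"method": "step_arm", "body": {
  "rows": [
    [-0.02,0.045,-0.01,0,0,0],
    [-0.025,0.055,-0.015,0,0,0],
    [-0.025,0.055,-0.02,0,0,0],
    [-0.025,0.055,-0.02,0,0,0],
    [-0.025,0.055,-0.02,0,0,0],
    [-0.04,0.05,-0.02,0,0,0],
    [-0.042,0,-0.02,0,0,0],
    [0,0,0,0,0,0],
    [0,0,0,0,0,0]
  ]
}}

```text
time: 12.75
position: [0.5092, 0.3824, 0.3736]
tool_rot: [-0.017, 1.0, 0.0, 0.001]
ft_force: [0.9, -0.2, 0.8]
grip_width: 0.06
grip_force: 0.0
```

```bash
python3 - <<'E'
from head import *
np.set_printoptions(precision=4,suppress=True)
c=snap("wrist","w6.png");P=cloud(c);print(get_obs()["position"],get_obs()["q"]);z=P[...,2]
L=[]
for a in np.arange(.41,.56,.015):
    m=(P[...,0]>a)&(P[...,0]<a+.015)&(abs(P[...,1]-.39)<.02)&(z>.0635)&(z<.07)
    if m.sum()>20:L.append([a+.0075,(P[m][:,1].min()+P[m][:,1].max())/2,z[m].mean(),np.ptp(P[m][:,1]),P[m][:,0].min()])
print(np.array(L))
m=(abs(P[...,0]-.5)<.1)&(abs(P[...,1]-.38)<.06)&(z>.05)
print(P[m].min(0),P[m].max(0))
m=(abs(P[...,1]-.38)<.028)&(abs(P[...,1]-.39)>.013)&(z>.045)&(z<.065)&(P[...,0]>.4)&(P[...,0]<.6)
print(np.histogram(P[m][:,0],bins=np.arange(.42,.6,.01)))
E
```

```text
[0.51   0.3823 0.3739] [ 0.4684  0.5776  1.4319 -0.0003  1.1285 -1.1353]
[[0.4175 0.3895 0.0646 0.0143 0.4168]
 [0.4325 0.3899 0.0647 0.0146 0.4252]
 [0.4475 0.3904 0.0647 0.0146 0.44  ]
 [0.4625 0.3904 0.0647 0.0151 0.4553]
 [0.4775 0.391  0.0647 0.0152 0.4701]
 [0.4925 0.3915 0.0648 0.0153 0.4851]
 [0.5075 0.3917 0.0649 0.0148 0.5   ]
 [0.5225 0.3923 0.0648 0.0149 0.515 ]
 [0.5375 0.3928 0.0649 0.0148 0.53  ]
 [0.5525 0.3933 0.0649 0.0149 0.545 ]
 [0.5675 0.3938 0.0647 0.0112 0.56  ]]
[0.4157 0.32   0.05  ] [0.5698 0.44   0.3115]
(array([  0,   0,   0, 153, 210,   0,   0,   0,   0,   0,   0,   0, 203,
       156,   0,   0,   0]), array([0.42, 0.43, 0.44, 0.45, 0.46, 0.47, 0.48, 0.49, 0.5 , 0.51, 0.52,
       0.53, 0.54, 0.55, 0.56, 0.57, 0.58, 0.59]))
```

View pics/w6.png

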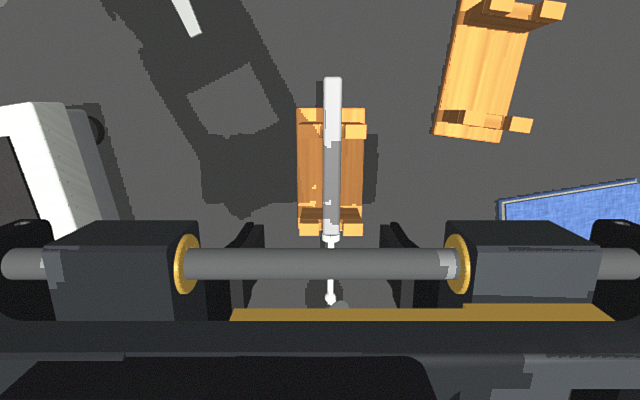

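The mirror grip lies in the rest at (332,160), between the uprights at rows 130 and 215. The empty look-alike rest is at (490,70). Going down to grasp.

{"method": "step_arm", "body": {
  "rows": [
    [-0.006,0.0093,-0.025,0,0,0],
    [0,0,-0.035,0,0,0],
    [0,0,-0.035,0,0,0],
    [0,0,-0.035,0,0,0],
    [0,0,-0.022,0,0,0],
    [0,0,0,0,0,0],
    [0,0,0,0,0,0]
  ],
  "squeeze": 45
}}

```text
time: 13.68
position: [0.5045, 0.3919, 0.2216]
tool_rot: [-0.016, 1.0, 0.001, 0.001]
ft_force: [-0.7, 0.3, -0.2]
grip_width: 0.0599
grip_force: 0.0
```

{"method": "step_arm", "body": {
  "rows": [
    [0,0,0,0,0,0],
    [0,0,0,0,0,0],
    [0,0,0,0,0,0],
    [0,0,0,0,0,0],
    [0,0,0,0,0,0],
    [0,0,0,0,0,0],
    [0,0,0,0,0,0],
    [0,0,0,0,0,0]
  ],
  "jaw": 0.0
}}

```text
time: 14.68
position: [0.503, 0.392, 0.2203]
tool_rot: [-0.017, 1.0, -0.0, -0.0]
ft_force: [-0.9, 0.1, 0.5]
grip_width: 0.0153
grip_force: 45.0
```

{"method": "step_arm", "body": {
  "rows": [
    [0,0,0.015,0,0,0],
    [0,0,0.025,0,0,0],
    [0,0,0.03,0,0,0],
    [0,0,0.035,0,0,0],
    [0,0,0.035,0,0,0],
    [0,0,0.035,0,0,0],
    [0,0,0.025,0,0,0],
    [0,0,0,0,0,0],
    [0,0,0,0,0,0],
    [0,0,0,0,0,0]
  ]
}}

```text
time: 15.92
position: [0.5026, 0.3917, 0.4186]
tool_rot: [-0.017, 1.0, -0.001, -0.002]
ft_force: [-0.6, -0.5, -1.4]
grip_width: 0.0156
grip_force: 45.0
```

```bash
python3 - <<'E'
from head import *
np.set_printoptions(precision=4,suppress=True)
o=get_obs();p=o["position"];print(p,o["q"],o["grip_width"])
g=p+R.from_quat(o["tool_rot"]).apply([0,0,.164]); c0=g+np.array([.1574,.0045,0]);print("pred",c0)
for n in("top","scene"):
    P=cloud(snap(n,n+"7.png"));h=headfit(P,c0)
    if h: print(n,*h,np.degrees(np.arctan2(h[0][1],h[0][2])))
    d=np.linalg.norm(P[...,:2]-c0[:2],axis=-1);m=(d<.04)&(P[...,2]>.1);print(m.sum(),P[m].min(0),P[m].max(0))
    m=(P[...,2]>g[2]-.03)&(P[...,2]<g[2]+.03)&(abs(P[...,1]-g[1])<.03)&(P[...,0]<g[0]-.03);print("grip tail",m.sum(),P[m].min(0) if m.any() else 0,P[m].mean(0),P[m].max(0) if m.any() else 0)
E
```

```text
[0.5026 0.3917 0.4186] [ 0.487   0.5307  1.3838 -0.      1.2305 -1.1175] 0.015643592260463492
pred [0.6595 0.396  0.2546]
top [-0.0365  0.7853  0.6181] [0.6597 0.3984 0.2618] [0.0655 0.0391 0.0525] 215 0.001429618295453872 51.79554285396971
235 [0.6198 0.38   0.2327] [0.6924 0.4192 0.2879]
grip tail 0 0 [nan nan nan] 0
scene [-0.0487  0.8087  0.5862] [0.6638 0.394  0.26  ] [0.0687 0.0409 0.0494] 114 0.0016259644562564206 54.066291224357585
125 [0.6211 0.374  0.2328] [0.6961 0.417  0.2862]
grip tail 80 [-2.3308  0.3617  0.2251] [-1.3318  0.3852  0.2614] [0.4692 0.4179 0.2845]<stdin>:9: RuntimeWarning: Mean of empty slice.
  ret = um.true_divide(
```

{"method": "step_arm", "body": {
  "rows": [
    [0.0055,-0.02,0,0,0,0.87],
    [0.0055,-0.034,0,0,0,0.87],
    [0.0055,-0.034,0,0,0,0.87],
    [0.0055,-0.034,0,0,0,0.87],
    [0.0055,-0.034,0,0,0,0.87],
    [0.0055,-0.034,0,0,0,0.87],
    [0.0055,-0.034,0,0,0,0.87],
    [0.0055,-0.034,-0.005,2,0.37,0.87],
    [0.0055,-0.034,-0.01,2.07,0.37,0.87],
    [0.0048,-0.02,-0.01,2,0.37,0.87],
    [0,-0.0148,-0.0073,2,0.36,0],
    [0,0,0,0,0,0]
  ]
}}

```text
time: 17.52
position: [0.5573, 0.064, 0.3869]
tool_rot: [-0.091, 0.993, 0.071, -0.009]
ft_force: [0.7, 0.4, -1.7]
grip_width: 0.0156
grip_force: 45.0
```

{"method": "step_arm", "body": {
  "rows": [
    [0,0,0,0,0,0],
    [0,0,0,0,0,0],
    [0,0,0,0,0,0]
  ]
}}

```text
time: 17.9
position: [0.5573, 0.0659, 0.3884]
tool_rot: [-0.093, 0.993, 0.071, -0.007]
ft_force: [-0.3, -0.3, -1.2]
grip_width: 0.0154
grip_force: 45.0
```

```bash
cat > chk.py <<'E'
from head import *
np.set_printoptions(precision=4,suppress=True)
o=get_obs();p=o["position"];Rt=R.from_quat(o["tool_rot"]);print(p,o["tool_rot"],o["grip_width"],o["grip_force"],o["ft_force"])
xs=np.array([.9837,.1797,0]);ys=np.array([-.1797,.9837,0]);S=np.c_[xs,ys,[0,0,1]]
lev=np.array([.7075,.1162,.066]);lens=lev+[0,0,.16]-.16*ys;half=(lev+lens)/2
hx=Rt.apply([-1,0,0]);g=p+Rt.apply([0,0,.164]);c0=g+.1574*hx
# handle at tool yaw 1.95 was 1.64 deg; face 53 deg from down
n0=R.from_euler('z',1.64,degrees=True).apply([0,-np.sin(np.radians(53)),-np.cos(np.radians(53))])
Rg=R.from_quat([-.017,.99986,0,0]);n=(Rt*Rg.inv()).apply(n0)
def rep(t,c,n):
    x=hx-n*(hx@n);x/=np.linalg.norm(x);y=np.cross(n,x);v=half-c
    print(t,"glass in lens",S.T@(c-lens),"half in glass",v@x,v@y,v@n)
rep("FK",c0,n)
for nm in("top","scene"):
    P=cloud(snap(nm,nm+"8.png"));h=headfit(P,c0)
    if h: print(nm,*h); rep(nm,h[1],-h[0])
E
python3 chk.py
```

```text
[0.5573 0.0659 0.3884] [-0.093   0.9931  0.071  -0.0072] 0.01537211784874437 44.99209804460406 [-0.2673 -0.3158 -1.2411]
FK glass in lens [ 0.0003  0.1618 -0.0001] half in glass -0.00020580571154728142 0.0017076084497892677 0.1143401252669042
top [-0.1334  0.6966  0.705 ] [0.7075 0.1196 0.2329] [0.0662 0.0469 0.0485] 338 0.0017888384339739668
top glass in lens [0.0006 0.1634 0.0069] half in glass -0.0013001767998952422 -0.002828557242822112 0.12035076159637004
scene [-0.152   0.7129  0.6846] [0.7104 0.1108 0.2348] [0.065  0.0418 0.0442] 69 0.0014197632893691726
scene glass in lens [0.0019 0.1541 0.0088] half in glass -0.004281681347210019 -0.013946833405703143 0.11476345941549881
```

{"method": "step_arm", "body": {
  "rows": [
    [0,0,-0.004,0,0,0],
    [0,0,0,0,0,0],
    [0,0,0,0,0,0],
    [0,0,0,0,0,0],
    [0,0,0,0,0,0]
  ]
}}

```text
time: 18.62
position: [0.5574, 0.0651, 0.3841]
tool_rot: [-0.092, 0.993, 0.071, -0.007]
ft_force: [-0.3, 0.5, -1.5]
grip_width: 0.0152
grip_force: 45.0
```

```bash
python3 chk.py; python3 -c "
import cv2
a=cv2.imread('pics/scene8.png')[160:340,180:480];cv2.imwrite('pics/s9.png',cv2.resize(a,None,fx=2.6,fy=2.6,interpolation=3))"
```

```text
[0.5574 0.0651 0.3841] [-0.0924  0.9932  0.0711 -0.0074] 0.01518521799729622 44.99196147546172 [-0.2964  0.4527 -1.4893]
FK glass in lens [ 0.0002  0.1609 -0.0045] half in glass 3.903075187465315e-05 0.004203677226089088 0.11059305327160887
top [-0.1207  0.694   0.7098] [0.7077 0.1184 0.2289] [0.0668 0.0445 0.0459] 326 0.0019190785739087927
top glass in lens [0.0006 0.1621 0.0029] half in glass 5.989151304183792e-05 -0.00010529695393561578 0.11673693856170325
scene [-0.1552  0.7219  0.6744] [0.7103 0.1099 0.2306] [0.068  0.0428 0.0446] 70 0.0013615818079322428
scene glass in lens [0.0017 0.1533 0.0046] half in glass -0.004145808935603091 -0.01302643565964294 0.11106967688971395
```

View pics/s9.png

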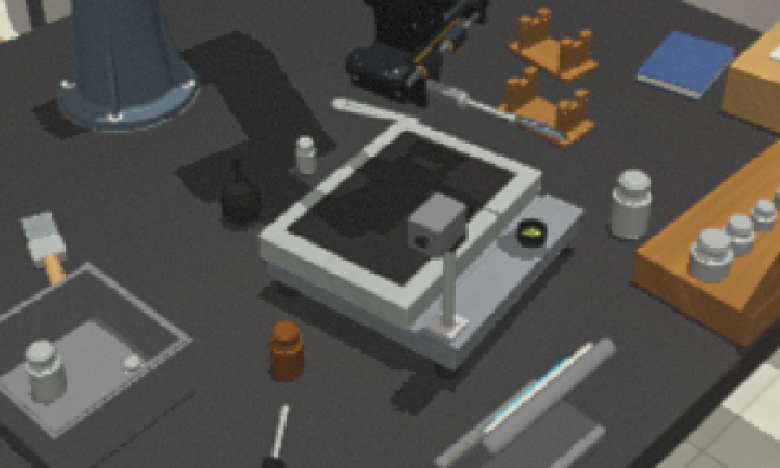

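The mirror is held above the scale: its head is at (545,128) in the crop and the level at (532,232). The rejected weight stands in the crate at (45,370) and the bystanders are untouched. All three estimates are inside the limits, so I'm handing in.

```bash
python3 -c "
from rig import hand_in
print(hand_in())"
```

```text
the job is handed in; nothing more can be done
None
```

I handed the job in with the rejected weight released in the crate and the mirror held still above the level; by my last measurements every final limit was met, but the hand-in returned no verdict.

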